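# Top up a column of tins and clamp it for taping

## Task

Lay the loose flat tin squarely on top of the two tins in the clamp, long sides flush, and let go of it. Then squeeze and release the clamp's two black handles again and again, moving the jaw only with them, until the sprung jaw pad touches the column and has visibly given a little, without crushing the tins and without disturbing the other things. Finish while still holding the handles squeezed, so that the column stays gripped and I can tape it; do not let go.

Things in the scene. Friction and masses are not known exactly. Their poses are not given: they have to be found in the camera images.
- clamp: bar clamp fixed on the worktop, 72 x 365 mm. Origin on the worktop under the bay's middle; z up. Along its y from + to -: fixed jaw (face y=+54 mm, top z=94), bed with the column (top z=12), moving jaw with rubber pad (top z=90), grey head (y=-140 to -200, top z=66) with a pinned rod through it, two black squeeze handles out to y=-285 mm. Starts at yaw -0.15 to 0.15 rad
- bay (a point): middle of the bed's top surface
- grips (a point): midway between the two handles, 40 mm before their free ends, half-way up (46 mm above the worktop; handles 32 mm tall, 9 mm thick). Axes as the clamp: handles run along y and close along x, symmetrically about this point. Over their outer faces here: 62 mm released, 32 mm fully squeezed
- grip_near (a joint): angle of the handle nearer the robot (the far one mirrors it): 0 released (springs open by itself), 0.25 rad squeezed. A full squeeze pushes a pawl 15 mm; with a full release it advances the jaw 12 mm (teeth 6 mm apart: the first mm of a squeeze may be lost). Takes about 7 N a side with the jaw free, up to 20 N against the column
- clamp_ram (a joint): travel of the moving jaw's rod towards the fixed jaw (+y of the clamp), 0 to 0.066 m; starts at 0.004 to 0.022. A ratchet (teeth 6 mm apart) and 5 N of friction keep it from running back when the handles are released; it may slip back by less than a tooth
- clamp_pad (a joint): how far the sprung pad of the moving jaw has been pushed back on its jaw, m: 0 when touching nothing, at most 0.022. Spring 1.4 N per mm. Wanted: more than 3.2 mm (4.5 N), never more than 17 mm (24 N, the most the tins stand). A full stroke adds up to 12 mm, so full strokes until it first exceeds 3.2 mm are safe, one more full stroke is not
- pad_face (a point): centre of the moving pad's face (46 mm wide, 74 mm tall), square to the clamp's y axis, moving to +y. The column begins 17 to 41 mm from it
- tin_low_center (a point): centre of the lowest flat closed tin in the clamp, on the bed, long side along the clamp's y axis
- tin_mid_center (a point): centre of the second tin, lying on the lowest. All three tins are alike: oblong, rounded corners, 60 mm (x) by 101 mm (y) at the rim (53 by 93 at the bottom), 25.5 mm high, 0.12 to 0.2 kg
- tin_loose_center (a point): centre (half-way up) of the loose tin, lying flat on the open worktop right of the clamp; x is its 60 mm width, y its 101 mm length. On the column its centre is 25.5 mm above that of the second tin; either end may face the fixed jaw
- tape_roll: bystander: roll of beige tape lying flat, 100 mm across, 25 mm high; origin under its middle
- scissors: bystander: scissors lying flat, 199 mm long; origin under the middle
- round_tin: bystander: low round tin, 87 mm across, 40 mm high; origin under its middle
- spice_jar: bystander: slim jar with a cap, 45 mm across, 106 mm high; origin under its middle
- mug: bystander: mug with a handle, 90 mm across, 105 mm high; origin under its middle
- onion: bystander: onion, 78 mm across, 85 mm high; origin under its middle
Things that resemble listed ones, but are neither listed nor needed, are in the scene too. What is shaped like the part that bears tin_loose_center but orange or red is not meant.

How it is judged:
On the way, in this order (a step that is already met when the one before it is completed fails the run):
1. the loose tin lies squarely on the column, let go, while the jaw is still clear (horizontal distance between tin_loose_center and tin_mid_center below 0.01 m and z of tin_loose_center in the frame of clamp between 0.072 and 0.084 m and angle between the y axis of tin_loose_center and the y axis of clamp, either way round below 0.15 rad and angle between tin_loose_center's own z axis and vertical below 0.08 rad and contact force between the fingers and tin_loose below 0.1 N and value of joint clamp_pad below 0.001 m), for 0.2 s.
2. the jaw pad touches the column (value of joint clamp_pad above 0.001 m and contact force between clamp_pad and anything else above 1 N), for 0.1 s.
At the end, for the whole second after the job is handed in: handles still held squeezed (over 0.04 rad, over 1 N); the pad presses the column and is pushed back 3.2 to 17.1 mm (4.5 to 24 N); the three tins lie flat on one another, neighbours within 10 mm, the top one within 0.1 rad of the clamp's line, at rest (value of joint clamp_pad between 0.0032 and 0.0171 m and value of joint grip_near above 0.04 rad and contact force between the fingers and grip_near above 1 N and horizontal distance between tin_loose_center and tin_mid_center below 0.01 m and horizontal distance between tin_mid_center and tin_low_center below 0.01 m and z of tin_loose_center in the frame of clamp between 0.072 and 0.084 m and z of tin_mid_center in the frame of clamp between 0.046 and 0.058 m and angle between the y axis of tin_loose_center and the y axis of clamp, either way round below 0.1 rad and angle between tin_loose_center's own z axis and vertical below 0.08 rad and linear speed of tin_loose below 0.01 m/s); the arm keeps its last pose, push and grip.
It fails at once if the tins are crushed: the pad is pushed back more than 17.1 mm (24 N) (value of joint clamp_pad above 0.0171 m).
It fails at once if the jaw is pushed by hand instead of by the handles (contact force between any of the arm, the fingers and clamp_ram above 4 N).
It fails at once if a bystander is moved more than 30 mm (distance of any of tape_roll, scissors, round_tin, spice_jar, mug, onion from where it was at the start of the episode above 0.03 m).
It also fails if it takes over 58 s, if anything falls off the work surface, if the arm or the gripper's body presses on something with over 40 N, if the wrist force passes 120 N, or if a joint passes its speed limit or range.

## Robot

A 7-joint arm with a two-finger parallel gripper is mounted at the origin on a cart in front of the work surface, level with it; the furniture and walls round the work are solid. World frame = base frame: x ahead of the robot, y to its left, z up, the work surface at z = 0. Lengths are in m, angles in rad, forces in N, time in s.
With the tool pointing down it reaches from about 0.4 to 0.875 m from the base axis. Payload 6.5 kg.
Tool frame: the origin (TCP) lies between the finger pads; the fingertips stand 25 mm ahead of it and the grasp point (between the pads) lies 6 mm ahead of it; z points along the fingers, y is the line along which they close (so a half turn about z gives the same grasp; the last joint's range is limited). The gripper opens to 88 mm and grips with 3 to 60 N. Pads are 18 mm wide; open, the fingers measure 123 mm over their backs; the gripper's body (75 mm by 187 mm) begins 45 mm behind the grasp point.
Start: joints at [1.055, 0.536, -0.004, 1.538, 0.003, 1.067, -0.071], TCP at [0.283, -0.585, 0.264] pointing down, gripper open.
Joint ranges: [-2.7, 2.7], [-0.37, 2.16], [-1.27, 1.26], [0.24, 2.4], [-1.31, 4.45], [0.19, 1.91], [-2.76, 2.76]. Speed limits (rad/s): [2.39, 2.39, 3.14, 3.14, 3.14, 3.14, 3.14].

## Interface

Orientations are given as a unit quaternion [x, y, z, w].
In Python, from plant import manip, vision, ticket gives the robot as it stands.
- The arm moves only by the shell command python3 -m creep 'ROWS'. ROWS is JSON, a list of rows, each an object with "xyz": the shift along the tool's x, y, z in m, a list of three; "turn": the turn, a rotation vector about the tool's x, y, z in rad, a list of three; "claw": the closure, from 0 (fully open) to 1 (shut). In form: [{"xyz": [dx, dy, dz], "turn": [ax, ay, az], "claw": claw}, ...]. A call has 1 to 5 rows; each row is the pose to reach, as a shift and turn from the pose commanded when the call began, along the tool's axes at that moment; what a row does not reach only later rows make up. A row lasts 1/12 s, in which the tool goes at most 41.7 mm and 7.16 degrees, less where a joint would pass 70% of its speed; a pose out of reach is approached as far as the arm can. A call with a gripper value outside its range is refused whole. The fingers move at their own pace and stop on an object; the grip force is fixed at half the most. Time passes only in rows, so rows that repeat a pose let the fingers close. It gives the time, the measured TCP pose, the force, the opening and the grip force at its end, in the units of the state.
- manip.get_state(): the state, without advancing time (a new reading comes with each control period).
- vision.grab_frame(name): name is "scene" or "top" or "wrist"; returns a dict with "img" (400x640x3 uint8, red, green, blue), "K" (3x3 intrinsics, pixels), "dist_coeffs" ([k1, k2, p1, p2, k3] as OpenCV has them; the pictures are not rectified), "R" (3x3) and "t" (3): a world point X has camera coordinates R X + t. Camera axes: x right, y down, z forward; pixel columns grow to the right and rows downward; lengths in m; the calibration is good to about 2 mm. A picture is of the moment at which its call begins. There is no depth.
- ticket.hand_in(): hands the job in; it is judged then, once.
The state is a dict: "time_s": time; "q": joint angles; "joint_vel": joint speeds; "joint_efforts": joint torques, N m; "position": TCP position; "tcp_rot": TCP orientation; "contact_force": force on the tool from outside, world axes, zero at the start; "wrist_torque": the same for the moment, N m; "gripper_width": finger opening in m; "grasp_force": force on a finger pad.
Only numpy, scipy, OpenCV 4.12 (cv2) and the standard library are available. Lean on these libraries where they do the work, as an engineer would, in place of code of your own. Each camera call takes 0.05 s, during which the arm holds its last target. There are 200 camera calls.

## Working session

There is one attempt and no reset: what is moved stays moved. The work goes in short steps, Python scripts to look and compute and a shell command to move; the robot and the scene stay as the last step left them, time stands still between calls to the robot, and variables do not carry over. Pictures are saved under pics/ and viewed, at most 10 in all, crops included, and the job is handed in when it is done.

```bash
mkdir -p pics; ls; cat > h.py <<'E'
import numpy as np, cv2, json
from plant import manip, vision, ticket
from scipy.spatial.transform import Rotation as Ro
def grab(n,fn=None):
    f=vision.grab_frame(n)
    if fn: cv2.imwrite('pics/'+fn,f['img'][:,:,::-1])
    np.savez('/tmp/'+n,**{k:np.array(v) for k,v in f.items()})
    return f
def load(n): return dict(np.load('/tmp/'+n+'.npz'))
def ray(f,px,z):
    p=cv2.undistortPoints(np.array(px,float).reshape(-1,1,2),np.array(f['K']),np.array(f['dist_coeffs'])).reshape(-1,2)
    d=np.c_[p,np.ones(len(p))]@np.array(f['R']); c=-np.array(f['R']).T@np.array(f['t'])
    return c+d*((z-c[2])/d[:,2])[:,None]
def proj(f,X):
    return cv2.projectPoints(np.array(X,float).reshape(-1,1,3),cv2.Rodrigues(np.array(f['R']))[0],np.array(f['t']),np.array(f['K']),np.array(f['dist_coeffs']))[0].reshape(-1,2)
def crop(f,x0,y0,x1,y1,s,fn):
    cv2.imwrite('pics/'+fn,cv2.resize(f['img'][y0:y1,x0:x1,::-1],None,fx=s,fy=s,interpolation=cv2.INTER_CUBIC))
def st():
    s=manip.get_state(); print({k:np.round(s[k],4).tolist() for k in('time_s','position','tcp_rot','contact_force','gripper_width','grasp_force')}); return s
def to(world,yaw=0):
    s=manip.get_state(); R=Ro.from_quat(s['tcp_rot'])
    print('R',R.as_matrix().round(3).tolist()); print('shift',R.inv().apply(np.array(world)-s['position']).round(4))
E
python3 - <<'E'
from h import *
a=grab('scene');b=grab('top')
cv2.imwrite('pics/a.png',a['img'][:,:,::-1]);cv2.imwrite('pics/b.png',b['img'][:,:,::-1])
s=st();to(s['position'])
for f in(a,b): print(-np.array(f['R']).T@np.array(f['t']))
E
```

```text
pics
{'time_s': 0.1, 'position': [0.2824, -0.5849, 0.2629], 'tcp_rot': [0.9748, 0.2231, -0.0002, -0.0007], 'contact_force': [0.0588, 0.4431, 0.2714], 'gripper_width': 0.0884, 'grasp_force': 0.0}
R [[0.9, 0.435, -0.001], [0.435, -0.9, 0.001], [-0.0, -0.002, -1.0]]
shift [0. 0. 0.]
[-0.45274648  0.44924811  0.95523093]
[ 0.29451174 -0.17887759  1.42731703]
```

View pics/b.png

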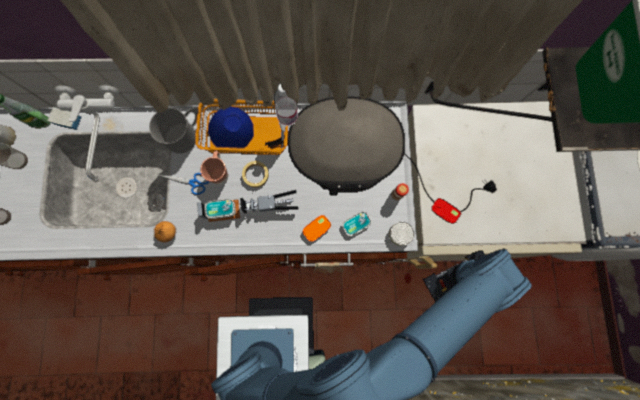

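View pics/a.png

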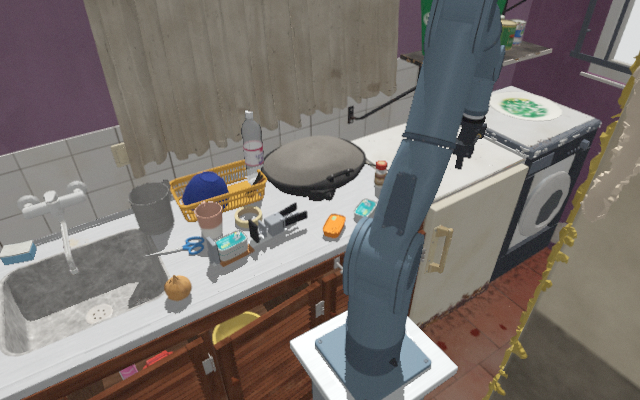

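Top view: the clamp runs from about (200,210) to (297,203). The oblong tins are teal at (355,223), orange at (316,229) and red at (446,210). The teal one matches the column tins; orange and red are excluded. I'll confirm it in an enlarged crop.

```bash
python3 - <<'E'
from h import *
b=load('top'); crop(b,190,160,390,260,4,'c.png')
print(ray(b,[[355,223],[220,208],[297,203]],0.0255).round(3))
E
```

```text
[[ 0.476 -0.341  0.026]
 [ 0.542  0.156  0.026]
 [ 0.555 -0.129  0.026]]
```

View pics/c.png

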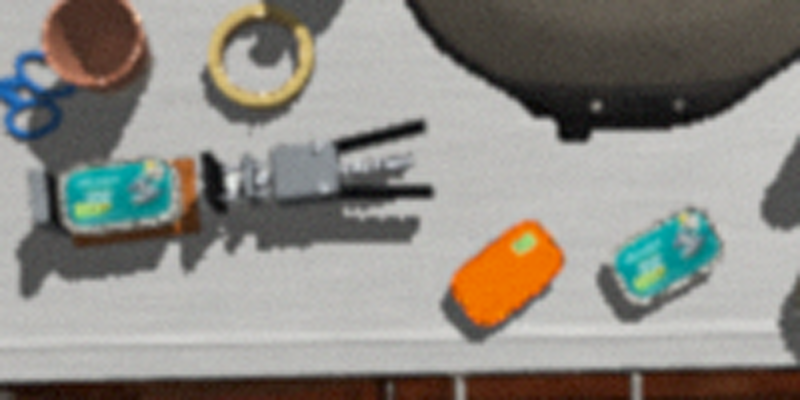

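The crop confirms it: the teal tin at crop (668,256), full-frame (357,224), has the same label as the column tin at crop (120,197). The orange one at (508,275) is the decoy. I'll move above the teal tin for a wrist view.

```bash
python3 -m creep '[{"xyz":[0.04,-0.018,0],"turn":[0,0,-0.12],"claw":0},{"xyz":[0.08,-0.037,0],"turn":[0,0,-0.24],"claw":0},{"xyz":[0.115,-0.055,0],"turn":[0,0,-0.36],"claw":0},{"xyz":[0.15,-0.073,0],"turn":[0,0,-0.48],"claw":0},{"xyz":[0.188,-0.09,0],"turn":[0,0,-0.6],"claw":0}]'
python3 - <<'E'
from h import *
b=load('top'); h=cv2.cvtColor(b['img'],cv2.COLOR_RGB2HSV)
m=cv2.inRange(h,(80,90,60),(98,255,255))
n,l,s,c=cv2.connectedComponentsWithStats(m)
for i in range(1,n):
    if s[i,4]>100: print(s[i],c[i])
def rect(i,z):
    X=ray(b,np.argwhere(l==i)[:,::-1],z)[:,:2]
    r=cv2.minAreaRect((X*1000).astype(np.float32)); print(r)
for i in range(1,n):
    if s[i,4]>100: rect(i,.0255 if s[i,0]>300 else .063)
P=lambda x,y:[190+x/4,160+y/4]
print('handle ends z.062',ray(b,[P(425,124),P(433,191)],.062).round(3))
print('pad top, fixed',ray(b,[P(212,180),P(38,197)],.092).round(3))
print('pan edge z.1',ray(b,[P(420,20),P(575,138),P(530,95)],.1).round(3))
to(manip.get_state()['position'])
E
```

```text
time_s: 0.52
position: [0.4131, -0.4207, 0.2635]
tcp_rot: [0.864, 0.504, -0.0, -0.0]
contact_force: [0.5, -0.8, 0.1]
gripper_width: 0.0882
grasp_force: 0.0
[206 201  27  15 269] [218.85873606 207.86245353]
[344 214  26  20 253] [355.90118577 223.33992095]
((535.653564453125, 150.4036865234375), (51.209999084472656, 93.48466491699219), 1.0528422594070435)
((475.1073913574219, -346.4635925292969), (50.99877166748047, 93.72296142578125), 27.863386154174805)
handle ends z.062 [[ 0.593 -0.129  0.062]
 [ 0.531 -0.135  0.062]]
pad top, fixed [[0.539 0.059 0.092]
 [0.527 0.212 0.092]]
pan edge z.1 [[ 0.68  -0.127  0.1  ]
 [ 0.569 -0.262  0.1  ]
 [ 0.609 -0.223  0.1  ]]
R [[0.493, 0.87, -0.001], [0.87, -0.493, 0.0], [-0.0, -0.001, -1.0]]
shift [0. 0. 0.]
```

```bash
python3 -m creep '[{"xyz":[0.035,0.006,0.01],"turn":[0,0,-0.12],"claw":0},{"xyz":[0.07,0.012,0.02],"turn":[0,0,-0.24],"claw":0},{"xyz":[0.096,0.017,0.04],"turn":[0,0,-0.36],"claw":0},{"xyz":[0.096,0.017,0.06],"turn":[0,0,-0.48],"claw":0},{"xyz":[0.096,0.017,0.06],"turn":[0,0,-0.6],"claw":0}]'; python3 -m creep '[{"xyz":[0,0,0],"turn":[0,0,-0.12],"claw":0},{"xyz":[0,0,0],"turn":[0,0,-0.24],"claw":0},{"xyz":[0,0,0],"turn":[0,0,-0.36],"claw":0},{"xyz":[0,0,0],"turn":[0,0,-0.403],"claw":0},{"xyz":[0,0,0],"turn":[0,0,-0.403],"claw":0}]'
python3 - <<'E'
from h import *
f=grab('wrist','d.png')
h=cv2.cvtColor(f['img'],cv2.COLOR_RGB2HSV)
m=cv2.inRange(h,(78,80,50),(100,255,255))
n,l,s,c=cv2.connectedComponentsWithStats(m)
for i in range(1,n):
    if s[i,4]>500:
        X=ray(f,np.argwhere(l==i)[:,::-1],.0255)[:,:2]
        print(s[i],cv2.minAreaRect((X*1000).astype(np.float32)))
s=st();to([.475,-.346,.03])
E
```

```text
time_s: 0.93
position: [0.4747, -0.3442, 0.1998]
tcp_rot: [0.675, 0.738, 0.0, -0.003]
contact_force: [-0.4, -0.1, -0.1]
gripper_width: 0.0879
grasp_force: 0.0
time_s: 1.35
position: [0.4748, -0.3478, 0.2032]
tcp_rot: [0.517, 0.856, 0.0, -0.0]
contact_force: [0.5, 1.1, 1.0]
gripper_width: 0.0881
grasp_force: 0.0
[ 290  128   58   99 3806] ((473.4203186035156, -346.40802001953125), (51.9975700378418, 92.70892333984375), 27.6833438873291)
{'time_s': 1.4, 'position': [0.4749, -0.3478, 0.2033], 'tcp_rot': [0.5185, 0.8551, 0.0001, -0.0004], 'contact_force': [-0.7027, -0.7291, 0.0274], 'gripper_width': 0.0882, 'grasp_force': 0.0}
R [[-0.462, 0.887, -0.001], [0.887, 0.462, 0.001], [0.001, -0.0, -1.0]]
shift [0.0014 0.001  0.1733]
```

View pics/d.png

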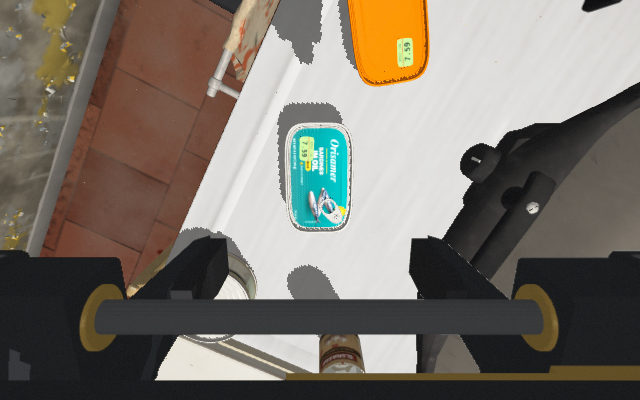

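The wrist view shows the teal tin at (319,178), which matches the top view within 2 mm. Descending and grasping.

```bash
python3 -m creep '[{"xyz":[0.002,0,0.035],"turn":[0,0,0],"claw":0},{"xyz":[0.002,0,0.072],"turn":[0,0,0],"claw":0},{"xyz":[0.002,0,0.11],"turn":[0,0,0],"claw":0},{"xyz":[0.002,0,0.145],"turn":[0,0,0],"claw":0},{"xyz":[0.002,0,0.173],"turn":[0,0,0],"claw":0}]'; python3 -m creep '[{"xyz":[0,0,0],"turn":[0,0,0],"claw":0},{"xyz":[0,0,0],"turn":[0,0,0],"claw":1},{"xyz":[0,0,0],"turn":[0,0,0],"claw":1},{"xyz":[0,0,0],"turn":[0,0,0],"claw":1},{"xyz":[0,0,0],"turn":[0,0,0],"claw":1}]';python3 -m creep '[{"xyz":[0,0,0],"turn":[0,0,0],"claw":1},{"xyz":[0,0,0],"turn":[0,0,0],"claw":1}]'
```

```text
time_s: 1.82
position: [0.4731, -0.3455, 0.028]
tcp_rot: [0.519, 0.855, -0.0, -0.001]
contact_force: [0.0, 0.4, 0.1]
gripper_width: 0.0879
grasp_force: 0.0
time_s: 2.23
position: [0.4744, -0.3462, 0.0313]
tcp_rot: [0.518, 0.855, -0.0, 0.0]
contact_force: [0.4, -0.5, 0.3]
gripper_width: 0.0636
grasp_force: 0.0
time_s: 2.4
position: [0.4744, -0.3463, 0.0313]
tcp_rot: [0.518, 0.855, -0.0, 0.0]
contact_force: [-0.6, -0.0, 4.0]
gripper_width: 0.0592
grasp_force: 29.5
```

```bash
python3 -m creep '[{"xyz":[0,0,-0.03],"turn":[0,0,0],"claw":1},{"xyz":[0,0,-0.07],"turn":[0,0,0],"claw":1},{"xyz":[0,0,-0.11],"turn":[0,0,0],"claw":1},{"xyz":[0,0,-0.15],"turn":[0,0,0],"claw":1},{"xyz":[0,0,-0.19],"turn":[0,0,0],"claw":1}]'; python3 -m creep '[{"xyz":[0.03,0.024,-0.01],"turn":[0,0,0.04],"claw":1},{"xyz":[0.06,0.048,-0.02],"turn":[0,0,0.09],"claw":1},{"xyz":[0.09,0.072,-0.02],"turn":[0,0,0.14],"claw":1},{"xyz":[0.12,0.096,-0.02],"turn":[0,0,0.18],"claw":1},{"xyz":[0.15,0.12,-0.02],"turn":[0,0,0.22],"claw":1}]'
python3 - <<'E'
from h import *
st();to([.548,.02,.25])
E
```

```text
time_s: 2.82
position: [0.4736, -0.3457, 0.2225]
tcp_rot: [0.518, 0.855, 0.0, -0.0]
contact_force: [0.7, -1.4, -1.8]
gripper_width: 0.0592
grasp_force: 29.8
time_s: 3.23
position: [0.5107, -0.1559, 0.241]
tcp_rot: [0.61, 0.793, -0.0, 0.0]
contact_force: [2.6, -0.3, -1.1]
gripper_width: 0.0591
grasp_force: 29.8
{'time_s': 3.2333, 'position': [0.5107, -0.1559, 0.241], 'tcp_rot': [0.6097, 0.7926, -0.0001, 0.0002], 'contact_force': [2.5653, -0.3021, -1.071], 'gripper_width': 0.0591, 'grasp_force': 29.8162}
R [[-0.256, 0.967, 0.0], [0.967, 0.256, -0.0], [-0.0, 0.0, -1.0]]
shift [ 0.1605  0.0811 -0.0091]
```

```bash
python3 -m creep '[{"xyz":[0.035,0.018,0],"turn":[0,0,0.04],"claw":1},{"xyz":[0.07,0.036,0],"turn":[0,0,0.08],"claw":1},{"xyz":[0.105,0.053,0],"turn":[0,0,0.12],"claw":1},{"xyz":[0.14,0.07,0],"turn":[0,0,0.16],"claw":1},{"xyz":[0.16,0.081,0],"turn":[0,0,0.16],"claw":1}]'; python3 -m creep '[{"xyz":[0,0,0],"turn":[0,0,0],"claw":1},{"xyz":[0,0,0],"turn":[0,0,0],"claw":1}]'
python3 - <<'E'
from h import *
f=grab('wrist','e.png')
h=cv2.cvtColor(f['img'],cv2.COLOR_RGB2HSV)
m=cv2.inRange(h,(78,80,50),(100,255,255))
n,l,s,c=cv2.connectedComponentsWithStats(m)
for i in range(1,n):
    if s[i,4]>500:
        X=ray(f,np.argwhere(l==i)[:,::-1],.063)[:,:2]
        print(s[i],cv2.minAreaRect((X*1000).astype(np.float32)))
st();to([.536,.15,.11])
E
```

```text
time_s: 3.65
position: [0.5476, 0.0233, 0.241]
tcp_rot: [0.669, 0.743, 0.001, -0.001]
contact_force: [0.0, -0.4, -1.4]
gripper_width: 0.0591
grasp_force: 29.8
time_s: 3.82
position: [0.5475, 0.0196, 0.2406]
tcp_rot: [0.669, 0.743, -0.0, -0.0]
contact_force: [0.2, -0.2, -1.3]
gripper_width: 0.0589
grasp_force: 29.8
[ 289    0   65   86 3745] ((536.460205078125, 135.29750061035156), (51.84560012817383, 64.39230346679688), 6.042154788970947)
[  256   167   125   133 12180] ((552.7711181640625, -36.249061584472656), (121.45823669433594, 138.10276794433594), 6.04315185546875)
[ 265  334   99   29 1686] ((562.1477661132812, -165.9498748779297), (105.6324462890625, 36.38621520996094), 6.02827262878418)
{'time_s': 3.8667, 'position': [0.5474, 0.0177, 0.2404], 'tcp_rot': [0.6699, 0.7425, -0.0005, -0.0001], 'contact_force': [-0.5598, -1.199, -1.4149], 'gripper_width': 0.0591, 'grasp_force': 29.8183}
R [[-0.103, 0.995, -0.001], [0.995, 0.103, -0.001], [-0.001, -0.001, -1.0]]
shift [0.1329 0.0023 0.1303]
```

View pics/e.png

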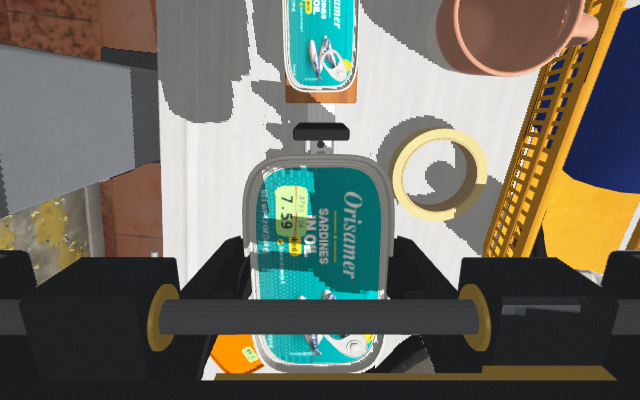

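The wrist view shows the column's upper tin at (320,40), clipped at the top edge, and the pad at (321,131). The held tin is square in the grip, and the column sits at yaw 6.0°. Column centre is about (0.535,0.150), agreeing with the top view. Placing, biased 2 mm away from the fixed jaw.

```bash
python3 -m creep '[{"xyz":[0.035,0,0.01],"turn":[0,0,0],"claw":1},{"xyz":[0.07,0.001,0.03],"turn":[0,0,0],"claw":1},{"xyz":[0.105,0.001,0.06],"turn":[0,0,0],"claw":1},{"xyz":[0.131,0.0016,0.09],"turn":[0,0,0],"claw":1},{"xyz":[0.131,0.0016,0.12],"turn":[0,0,0],"claw":1}]'; python3 -m creep '[{"xyz":[0,0,0],"turn":[0,0,0],"claw":1},{"xyz":[0,0,0],"turn":[0,0,0],"claw":1},{"xyz":[0,0,0],"turn":[0,0,0],"claw":1}]'
python3 - <<'E'
from h import *
grab('scene','f0.png');st();to([.5355,.148,.0943])
E
```

```text
time_s: 4.28
position: [0.5356, 0.1536, 0.1204]
tcp_rot: [0.668, 0.744, 0.002, -0.001]
contact_force: [-0.2, 0.4, -1.5]
gripper_width: 0.059
grasp_force: 29.8
time_s: 4.53
position: [0.5373, 0.1464, 0.1218]
tcp_rot: [0.671, 0.741, 0.0, 0.001]
contact_force: [-0.1, -0.2, -2.0]
gripper_width: 0.0594
grasp_force: 29.8
{'time_s': 4.5833, 'position': [0.5377, 0.1467, 0.1224], 'tcp_rot': [0.6713, 0.7412, 0.0008, 0.0011], 'contact_force': [-0.3015, 0.2695, -0.7319], 'gripper_width': 0.0595, 'grasp_force': 29.8161}
R [[-0.099, 0.995, 0.003], [0.995, 0.099, -0.0], [-0.001, 0.003, -1.0]]
shift [ 0.0015 -0.0022  0.0281]
```

```bash
python3 -m creep '[{"xyz":[0.001,-0.001,0.01],"turn":[0,0,0],"claw":1},{"xyz":[0.001,-0.001,0.018],"turn":[0,0,0],"claw":1},{"xyz":[0.001,-0.001,0.022],"turn":[0,0,0],"claw":1},{"xyz":[0.001,-0.001,0.024],"turn":[0,0,0],"claw":1},{"xyz":[0.001,-0.001,0.025],"turn":[0,0,0],"claw":1}]'; python3 -m creep '[{"xyz":[0,0,0],"turn":[0,0,0],"claw":1},{"xyz":[0,0,0],"turn":[0,0,0],"claw":1}]'; python3 -m creep '[{"xyz":[0,0,0.001],"turn":[0,0,0],"claw":1},{"xyz":[0,0,0.002],"turn":[0,0,0],"claw":1},{"xyz":[0,0,0.002],"turn":[0,0,0],"claw":1}]'
```

```text
time_s: 5.0
position: [0.5348, 0.1491, 0.0953]
tcp_rot: [0.67, 0.742, -0.0, -0.0]
contact_force: [-1.3, 0.5, -0.9]
gripper_width: 0.0589
grasp_force: 29.8
time_s: 5.17
position: [0.5351, 0.1494, 0.0958]
tcp_rot: [0.67, 0.742, 0.0, 0.0]
contact_force: [0.5, -0.3, -1.1]
gripper_width: 0.0588
grasp_force: 29.8
time_s: 5.42
position: [0.5353, 0.1495, 0.0943]
tcp_rot: [0.67, 0.742, 0.0, 0.0]
contact_force: [-0.8, -1.2, 3.6]
gripper_width: 0.0591
grasp_force: 29.4
```

Touchdown at the expected height. Releasing and lifting.

```bash
python3 -m creep '[{"xyz":[0,0,0],"turn":[0,0,0],"claw":0},{"xyz":[0,0,0],"turn":[0,0,0],"claw":0},{"xyz":[0,0,0],"turn":[0,0,0],"claw":0},{"xyz":[0,0,0],"turn":[0,0,0],"claw":0},{"xyz":[0,0,0],"turn":[0,0,0],"claw":0}]'; python3 -m creep '[{"xyz":[0,0,-0.02],"turn":[0,0,0],"claw":0},{"xyz":[0,0,-0.05],"turn":[0,0,0],"claw":0},{"xyz":[0,0,-0.09],"turn":[0,0,0],"claw":0},{"xyz":[-0.03,0,-0.13],"turn":[0,0,0],"claw":0},{"xyz":[-0.06,0,-0.15],"turn":[0,0,0],"claw":0}]'; python3 -m creep '[{"xyz":[-0.035,0,0],"turn":[0,0,0],"claw":0},{"xyz":[-0.07,0,0],"turn":[0,0,0],"claw":0},{"xyz":[-0.08,0,0],"turn":[0,0,0],"claw":0},{"xyz":[-0.08,0,0],"turn":[0,0,0],"claw":0}]'
python3 - <<'E'
from h import *
f=grab('wrist','g.png');st()
E
```

```text
time_s: 5.83
position: [0.535, 0.1493, 0.0936]
tcp_rot: [0.67, 0.742, -0.0, -0.0]
contact_force: [0.3, -0.3, 0.1]
gripper_width: 0.0882
grasp_force: 0.0
time_s: 6.25
position: [0.5413, 0.0946, 0.2455]
tcp_rot: [0.668, 0.744, 0.002, 0.0]
contact_force: [1.6, -0.6, 0.5]
gripper_width: 0.088
grasp_force: 0.0
time_s: 6.58
position: [0.5492, 0.0077, 0.2421]
tcp_rot: [0.672, 0.74, -0.001, 0.001]
contact_force: [0.6, -0.1, -0.6]
gripper_width: 0.0882
grasp_force: 0.0
{'time_s': 6.6333, 'position': [0.549, 0.0109, 0.2421], 'tcp_rot': [0.6712, 0.7413, -0.0002, -0.0001], 'contact_force': [-1.3319, 1.0654, -0.348], 'gripper_width': 0.0881, 'grasp_force': 0.0}
```

View pics/g.png

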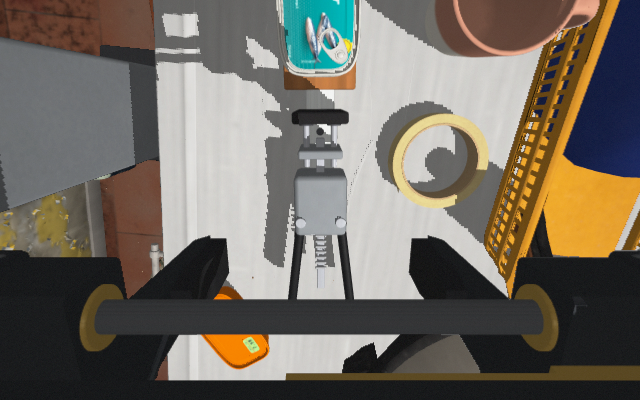

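The wrist view shows the new top tin at (319,35), flush over the column. The pad is at (320,117), the head at (321,200), and the handles run from (300,235) and (341,235) down behind the gripper. Computing the grips point.

```bash
python3 - <<'E'
from h import *
f=load('wrist'); h=cv2.cvtColor(f['img'],cv2.COLOR_RGB2HSV)
m=cv2.inRange(h,(78,80,50),(100,255,255))
n,l,s,c=cv2.connectedComponentsWithStats(m)
d=np.array([-.105,.9945])
for i in range(1,n):
    if s[i,4]>500:
        X=ray(f,np.argwhere(l==i)[:,::-1],.0885)[:,:2]
        r=cv2.minAreaRect((X*1000).astype(np.float32)); print(r,'center',np.array(r[0])+d*(46.35-max(r[1])/2) )
H=ray(f,[[297,168],[345,168],[296,234],[347,234],[321,170],[321,234]],.066)[:,:2]; print('head',H.round(4))
e=np.array([.9945,.105]);hd=ray(f,[[299,250],[342,250],[292,298],[352,298]],.062)[:,:2];print('handles',hd.round(4),hd@e)
print('pad',ray(f,[[320,124]],.09).round(4))
g=H[:4].mean(0)-.075*d; print('grips',g, 'axis',H[:4]@e)
to([*g,.04])
b=load('top');print('pan top view z', [ray(b,[[190+420/4,160+20/4],[190+480/4,160+70/4]],z).round(3)[:,:2].tolist() for z in(.05,.1,.15)])
E
```

```text
((537.1151123046875, 125.63595581054688), (52.01992416381836, 46.67660140991211), 5.479098796844482) center [534.97940832 145.86412352]
head [[ 0.528   0.0177]
 [ 0.5715  0.0218]
 [ 0.532  -0.047 ]
 [ 0.581  -0.0423]
 [ 0.5499  0.0179]
 [ 0.5561 -0.0447]]
handles [[ 0.5362 -0.0655]
 [ 0.5787 -0.0614]
 [ 0.5333 -0.1206]
 [ 0.5953 -0.1146]] [0.52635801 0.56903368 0.51765882 0.57998791]
pad [[0.5448 0.0604 0.09  ]]
grips [ 0.5610093  -0.08702231] axis [0.52695199 0.57062178 0.52418077 0.57339107]
R [[-0.099, 0.995, -0.0], [0.995, 0.099, -0.0], [-0.0, -0.0, -1.0]]
shift [-0.0986  0.0024  0.2021]
pan top view z [[[0.694, -0.125], [0.645, -0.18]], [[0.68, -0.127], [0.632, -0.18]], [[0.665, -0.129], [0.62, -0.18]]]
```

```bash
python3 -m creep '[{"xyz":[-0.035,0.001,0.01],"turn":[0,0,0],"claw":0},{"xyz":[-0.07,0.001,0.03],"turn":[0,0,0],"claw":0},{"xyz":[-0.0976,0.0017,0.06],"turn":[0,0,0],"claw":0},{"xyz":[-0.0976,0.0017,0.09],"turn":[0,0,0],"claw":0},{"xyz":[-0.0976,0.0017,0.105],"turn":[0,0,0],"claw":0}]'; python3 -m creep '[{"xyz":[0,0,0.02],"turn":[0,0,0],"claw":0},{"xyz":[0,0,0.04],"turn":[0,0,0],"claw":0},{"xyz":[0,0,0.06],"turn":[0,0,0],"claw":0},{"xyz":[0,0,0.081],"turn":[0,0,0],"claw":0},{"xyz":[0,0,0.081],"turn":[0,0,0],"claw":0}]'
python3 - <<'E'
from h import *
f=load('wrist'); print('gap',np.linalg.norm(ray(f,[[320,110]],.09)[0,:2]-ray(f,[[320,76]],.0885)[0,:2]))
f=grab('wrist');g=grab('top');st()
a=f['img'];t=cv2.resize(g['img'][190:230,195:315],None,fx=5.33,fy=5.33,interpolation=cv2.INTER_CUBIC)
cv2.imwrite('pics/h.png',np.vstack([a[:380],t])[:,:,::-1])
E
```

```text
time_s: 7.05
position: [0.5591, -0.0846, 0.1339]
tcp_rot: [0.67, 0.742, -0.001, -0.002]
contact_force: [-0.9, 1.7, -0.4]
gripper_width: 0.0881
grasp_force: 0.0
time_s: 7.47
position: [0.5583, -0.0817, 0.0528]
tcp_rot: [0.669, 0.743, -0.001, -0.003]
contact_force: [0.1, 1.2, 0.0]
gripper_width: 0.0878
grasp_force: 0.0
gap 0.0255826422082886
{'time_s': 7.5667, 'position': [0.5605, -0.0827, 0.0561], 'tcp_rot': [0.6692, 0.7431, 0.0001, -0.001], 'contact_force': [-0.2169, 0.3077, -0.1491], 'gripper_width': 0.0883, 'grasp_force': 0.0}
```

View pics/h.png

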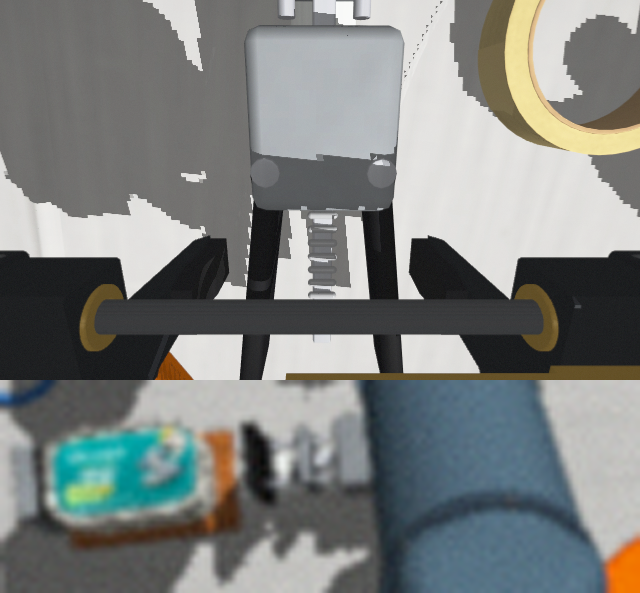

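The wrist view shows the handles between the fingers at about x=245–400, with the rod tail tip at about (322,340). In the top view the pad is clear of the column and both are visible. The gap is about 26 mm. First stroke.

```bash
S='x'; python3 -m creep '[{"xyz":[0,0,0],"turn":[0,0,0],"claw":1},{"xyz":[0,0,0],"turn":[0,0,0],"claw":1},{"xyz":[0,0,0],"turn":[0,0,0],"claw":1},{"xyz":[0,0,0],"turn":[0,0,0],"claw":1},{"xyz":[0,0,0],"turn":[0,0,0],"claw":1}]'; python3 -m creep '[{"xyz":[0,0,0],"turn":[0,0,0],"claw":1},{"xyz":[0,0,0],"turn":[0,0,0],"claw":1},{"xyz":[0,0,0],"turn":[0,0,0],"claw":1},{"xyz":[0,0,0],"turn":[0,0,0],"claw":1},{"xyz":[0,0,0],"turn":[0,0,0],"claw":1}]'
```

```text
time_s: 7.98
position: [0.5602, -0.0855, 0.0568]
tcp_rot: [0.67, 0.742, -0.001, -0.0]
contact_force: [-3.4, -2.1, 4.7]
gripper_width: 0.0573
grasp_force: 3.9
time_s: 8.4
position: [0.5602, -0.0863, 0.0568]
tcp_rot: [0.67, 0.742, -0.001, 0.0]
contact_force: [-4.0, -2.8, 6.3]
gripper_width: 0.0343
grasp_force: 29.9
```

```bash
python3 -m creep '[{"xyz":[0,0,0],"turn":[0,0,0],"claw":0},{"xyz":[0,0,0],"turn":[0,0,0],"claw":0},{"xyz":[0,0,0],"turn":[0,0,0],"claw":0},{"xyz":[0,0,0],"turn":[0,0,0],"claw":0},{"xyz":[0,0,0],"turn":[0,0,0],"claw":0}]'; python3 -m creep '[{"xyz":[0,0,0],"turn":[0,0,0],"claw":0},{"xyz":[0,0,0],"turn":[0,0,0],"claw":0}]'
python3 - <<'E'
from h import *
f=load('wrist');f2=grab('wrist');g=load('top');g2=grab('top');st()
t=lambda g:cv2.resize(g['img'][190:230,195:275],None,fx=5,fy=5,interpolation=cv2.INTER_CUBIC)
w=lambda f:cv2.resize(f['img'][190:390,220:420],None,fx=2,fy=2,interpolation=cv2.INTER_CUBIC)
cv2.imwrite('pics/i.png',np.vstack([np.hstack([t(g),t(g2)]),np.hstack([w(f),w(f2)])])[:,:,::-1])
E
```

```text
time_s: 8.82
position: [0.5608, -0.0846, 0.0562]
tcp_rot: [0.67, 0.742, 0.0, -0.0]
contact_force: [-0.3, -0.1, 0.1]
gripper_width: 0.065
grasp_force: 0.0
time_s: 8.98
position: [0.561, -0.0848, 0.0563]
tcp_rot: [0.67, 0.742, 0.0, 0.0]
contact_force: [0.5, -0.4, 0.0]
gripper_width: 0.0784
grasp_force: 0.0
{'time_s': 9.0833, 'position': [0.5609, -0.0849, 0.0563], 'tcp_rot': [0.6701, 0.7423, 0.0002, 0.0001], 'contact_force': [0.2645, 0.1537, -0.3195], 'gripper_width': 0.0864, 'grasp_force': 0.0}
```

View pics/i.png

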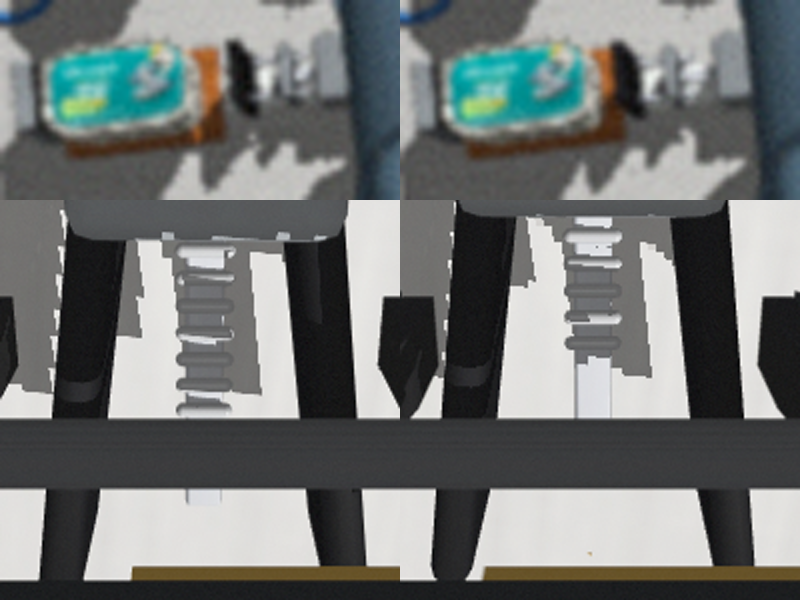

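Stroke 1 moved the pad about 12 mm (pad x 243→227 in the 5x top crop; rod teeth moved into the head). The remaining gap is about 14 mm. Stroke 2 with release.

```bash
python3 -m creep '[{"xyz":[0,0,0],"turn":[0,0,0],"claw":1},{"xyz":[0,0,0],"turn":[0,0,0],"claw":1},{"xyz":[0,0,0],"turn":[0,0,0],"claw":1},{"xyz":[0,0,0],"turn":[0,0,0],"claw":1},{"xyz":[0,0,0],"turn":[0,0,0],"claw":1}]'; python3 -m creep '[{"xyz":[0,0,0],"turn":[0,0,0],"claw":1},{"xyz":[0,0,0],"turn":[0,0,0],"claw":1},{"xyz":[0,0,0],"turn":[0,0,0],"claw":1},{"xyz":[0,0,0],"turn":[0,0,0],"claw":1},{"xyz":[0,0,0],"turn":[0,0,0],"claw":1}]'
python3 - <<'E'
from h import *
g=vision.grab_frame('top');np.save('/tmp/sq2.npy',g['img'])
E
python3 -m creep '[{"xyz":[0,0,0],"turn":[0,0,0],"claw":0},{"xyz":[0,0,0],"turn":[0,0,0],"claw":0},{"xyz":[0,0,0],"turn":[0,0,0],"claw":0},{"xyz":[0,0,0],"turn":[0,0,0],"claw":0},{"xyz":[0,0,0],"turn":[0,0,0],"claw":0}]'; python3 -m creep '[{"xyz":[0,0,0],"turn":[0,0,0],"claw":0},{"xyz":[0,0,0],"turn":[0,0,0],"claw":0},{"xyz":[0,0,0],"turn":[0,0,0],"claw":0}]'
python3 - <<'E'
from h import *
f=load('wrist');f2=grab('wrist');g=np.load('/tmp/sq2.npy');g2=grab('top')['img'];sc=grab('scene')['img']
t=lambda g:cv2.resize(g[190:230,195:275],None,fx=5,fy=5,interpolation=cv2.INTER_CUBIC)
w=lambda f:cv2.resize(f['img'][190:390,220:420],None,fx=2,fy=2,interpolation=cv2.INTER_CUBIC)
s=cv2.resize(sc[200:280,200:280],(400,400),interpolation=cv2.INTER_CUBIC)
cv2.imwrite('pics/j.png',np.vstack([np.hstack([t(g),t(g2)]),np.hstack([s,w(f2)])])[:,:,::-1])
E
```

```text
time_s: 9.5
position: [0.5601, -0.0855, 0.0562]
tcp_rot: [0.67, 0.742, -0.001, -0.0]
contact_force: [-2.4, -1.6, 1.5]
gripper_width: 0.0568
grasp_force: 6.5
time_s: 9.92
position: [0.5602, -0.0862, 0.0562]
tcp_rot: [0.67, 0.742, -0.001, 0.0]
contact_force: [-2.5, -4.8, 2.4]
gripper_width: 0.0339
grasp_force: 30.0
time_s: 10.38
position: [0.561, -0.0841, 0.0563]
tcp_rot: [0.67, 0.742, 0.001, -0.0]
contact_force: [0.2, -0.4, -0.9]
gripper_width: 0.0653
grasp_force: 0.0
time_s: 10.63
position: [0.5609, -0.0848, 0.0563]
tcp_rot: [0.67, 0.742, 0.0, 0.0]
contact_force: [-0.3, 0.6, 0.5]
gripper_width: 0.0854
grasp_force: 0.0
```

View pics/j.png

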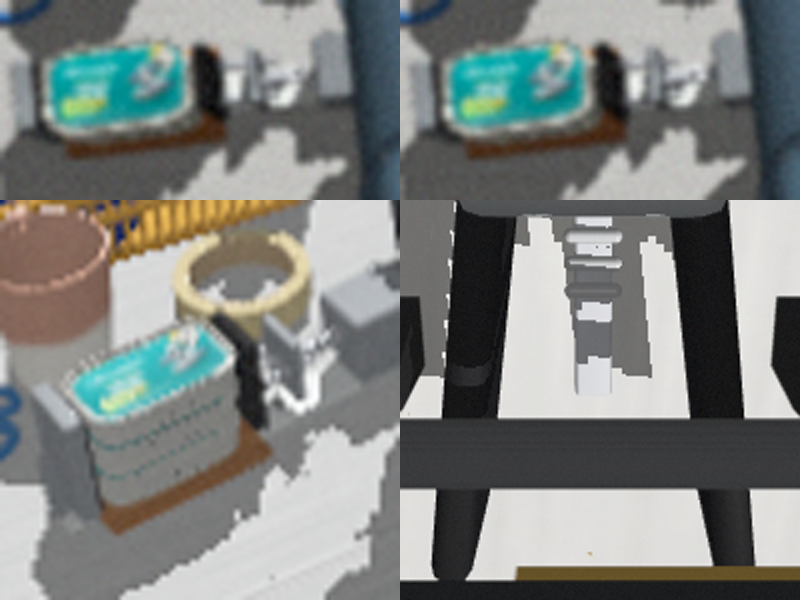

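Top crops: the pad is at x≈207 next to the tin rim in both squeezed and released states, with the pad-to-jaw spacing unchanged, so it is just about at the column. The rod has gone in 2 teeth per stroke, and the tins stand square. The third squeeze goes partway, to be held.

```bash
python3 -m creep '[{"xyz":[0,0,0],"turn":[0,0,0],"claw":0.5},{"xyz":[0,0,0],"turn":[0,0,0],"claw":0.5},{"xyz":[0,0,0],"turn":[0,0,0],"claw":0.5},{"xyz":[0,0,0],"turn":[0,0,0],"claw":0.5},{"xyz":[0,0,0],"turn":[0,0,0],"claw":0.5}]'; python3 -m creep '[{"xyz":[0,0,0],"turn":[0,0,0],"claw":0.5},{"xyz":[0,0,0],"turn":[0,0,0],"claw":0.5},{"xyz":[0,0,0],"turn":[0,0,0],"claw":0.5},{"xyz":[0,0,0],"turn":[0,0,0],"claw":0.5},{"xyz":[0,0,0],"turn":[0,0,0],"claw":0.5}]'
python3 - <<'E'
from h import *
f2=grab('wrist');g0=load('top')['img'];g2=grab('top')['img'];s0=load('scene')['img'];sc=grab('scene')['img'];st()
t=lambda g:cv2.resize(g[190:230,195:275],None,fx=5,fy=5,interpolation=cv2.INTER_CUBIC)
s=lambda sc:cv2.resize(sc[210:270,210:290],(400,300),interpolation=cv2.INTER_CUBIC)
cv2.imwrite('pics/k.png',np.vstack([np.hstack([t(g0),t(g2)]),np.hstack([s(s0),s(sc)])])[:,:,::-1])
E
```

```text
time_s: 11.2
position: [0.5601, -0.0855, 0.0562]
tcp_rot: [0.67, 0.742, -0.001, -0.0]
contact_force: [-1.9, -1.6, 2.5]
gripper_width: 0.0569
grasp_force: 6.5
time_s: 11.62
position: [0.5602, -0.0862, 0.0562]
tcp_rot: [0.67, 0.742, -0.001, 0.0]
contact_force: [-3.1, -4.6, 1.9]
gripper_width: 0.0442
grasp_force: 11.1
{'time_s': 11.7667, 'position': [0.5602, -0.0861, 0.0562], 'tcp_rot': [0.6704, 0.742, -0.0008, 0.0001], 'contact_force': [-3.2711, -5.1829, 2.2944], 'gripper_width': 0.044, 'grasp_force': 11.12}
```

View pics/k.png

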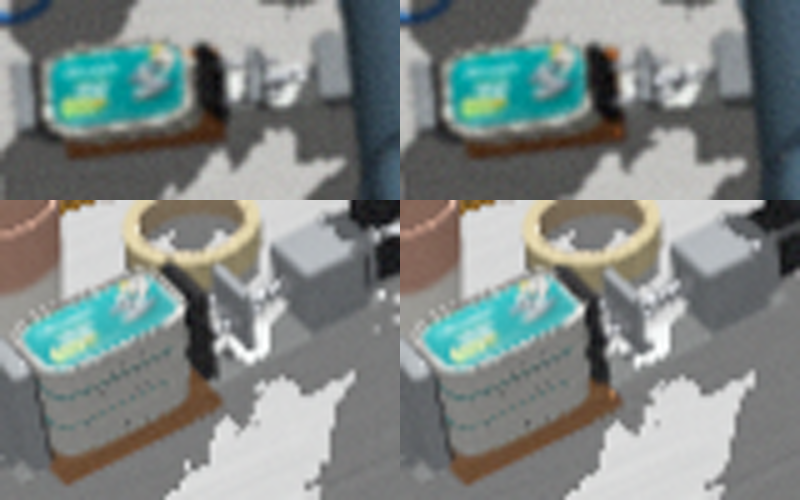

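The right-hand pictures show the pad flush against the column ends (top crop x≈602). The jaw plate has moved closer to it, and finger force rose to 11 N, so the spring is loaded. I'll add a little more and measure the shift of the jaw plate and pad.

```bash
cp /tmp/scene.npz /tmp/scene3.npz; python3 -m creep '[{"xyz":[0,0,0],"turn":[0,0,0],"claw":0.53},{"xyz":[0,0,0],"turn":[0,0,0],"claw":0.53},{"xyz":[0,0,0],"turn":[0,0,0],"claw":0.53},{"xyz":[0,0,0],"turn":[0,0,0],"claw":0.53}]';python3 -m creep '[{"xyz":[0,0,0],"turn":[0,0,0],"claw":0.56},{"xyz":[0,0,0],"turn":[0,0,0],"claw":0.56},{"xyz":[0,0,0],"turn":[0,0,0],"claw":0.56},{"xyz":[0,0,0],"turn":[0,0,0],"claw":0.56},{"xyz":[0,0,0],"turn":[0,0,0],"claw":0.56}]'
python3 - <<'E'
from h import *
f=grab('scene')
# horizontal scanlines along clamp axis through pad top / jaw plate, sampled in world at z=.08, x-offset 0 (clamp axis)
d=np.array([-.105,.9945]);p0=np.array([.5448,.0604])
s=np.arange(-30,60,1.5)/1000
for name,z in(('scene',.088),):
  g=load('scene3')
  X=np.c_[p0+s[:,None]*d,np.full(len(s),z)]
  print(proj(f,X[[0,-1]]).round(1))
a=load('scene3')['img'];b=f['img']
c=lambda i:cv2.resize(i[215:260,235:285],(400,360),interpolation=cv2.INTER_CUBIC)
cv2.imwrite('pics/l.png',np.hstack([c(a),c(b)])[:,:,::-1])
st()
E
```

```text
time_s: 12.1
position: [0.5602, -0.0862, 0.0562]
tcp_rot: [0.67, 0.742, -0.001, 0.0]
contact_force: [-2.5, -5.2, 1.4]
gripper_width: 0.0414
grasp_force: 10.5
time_s: 12.52
position: [0.5602, -0.0862, 0.0562]
tcp_rot: [0.67, 0.742, -0.001, 0.0]
contact_force: [-3.1, -4.6, 2.9]
gripper_width: 0.0387
grasp_force: 10.9
[[261.7 218.2]
 [238.2 229.2]]
{'time_s': 12.5667, 'position': [0.5602, -0.0862, 0.0562], 'tcp_rot': [0.6705, 0.7419, -0.0009, 0.0001], 'contact_force': [-2.002, -5.6879, 1.9114], 'gripper_width': 0.0388, 'grasp_force': 10.8712}
```

View pics/l.png

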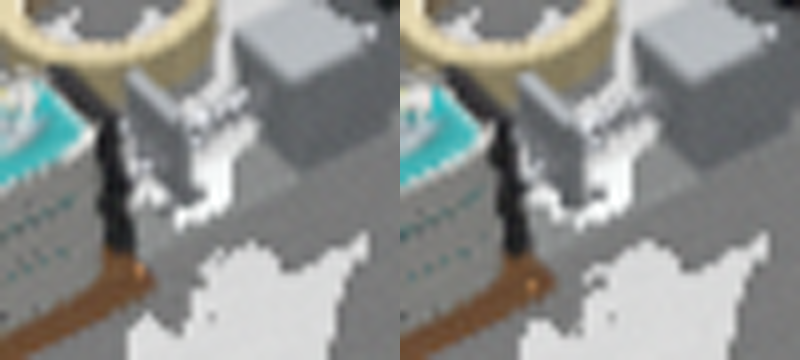

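Pad flush with the column, jaw plate slightly closer. From here I'll check numerically, using intensity profiles along the clamp axis in the stored and new top and scene frames.

```bash
cat > prof.py <<'E'
from h import *
d=np.array([-.105,.9945]);e=np.array([.9945,.105]);p0=np.array([.5448,.0604])
S=np.arange(-32,46,2)/1000
def prof(img,f,z,lat):
    X=np.array([[*(p0+s*d+l*e),z] for l in lat for s in S]); p=proj(f,X).astype(np.float32)
    g=cv2.cvtColor(img,cv2.COLOR_RGB2GRAY).astype(np.float32)
    return cv2.remap(g,p[:,0].reshape(len(lat),-1),p[:,1].reshape(len(lat),-1),cv2.INTER_LINEAR).mean(0).astype(int)
t=load('top');s=load('scene');lat=np.linspace(-.012,.012,7);rd=lambda n:cv2.imread('pics/'+n)[:,:,::-1].copy()
E
python3 - <<'E'
from prof import *
now=grab('top')['img']
print('s',*(S*1000).astype(int))
for n,i in(('init',rd('b.png')),('sq2',np.load('/tmp/sq2.npy')),('.50',t['img']),('.56',now)): print('top',n,*prof(i,t,.089,lat))
for n,i in(('init',rd('a.png')),('f0',rd('f0.png')),('.50',load('scene3')['img']),('.56',s['img'])): print('scene',n,*prof(i,s,.088,lat*1.3))
st()
E
```

```text
s -32 -30 -28 -26 -24 -22 -20 -18 -16 -14 -12 -10 -8 -6 -4 -2 0 2 4 6 8 10 12 14 16 18 20 22 24 26 28 30 32 34 36 38 40 42 44
top init 135 133 133 131 144 164 178 190 189 179 151 115 75 46 26 20 21 24 31 46 77 111 138 146 135 123 114 111 110 114 121 134 145 151 151 143 131 122 125
top sq2 194 188 180 176 174 173 168 158 140 124 117 125 135 138 139 156 172 188 200 201 193 176 139 95 59 32 22 21 23 25 28 37 57 88 119 143 147 141 127
top .50 186 175 169 173 176 180 180 181 179 173 160 144 127 125 134 137 137 136 148 172 186 193 185 166 129 91 58 35 24 20 20 23 27 34 53 78 105 121 121
top .56 189 181 172 165 165 176 181 184 182 181 177 168 153 139 125 128 136 139 141 143 156 172 177 169 145 116 84 58 38 27 21 20 24 25 35 57 88 119 127
scene init 164 165 172 175 174 175 178 180 179 172 162 155 154 157 159 153 133 105 80 63 53 48 47 56 68 78 87 95 103 113 118 123 126 125 125 124 124 124 123
scene f0 162 163 169 172 172 173 175 178 176 169 159 152 152 154 156 150 128 99 74 57 47 42 38 38 40 41 41 39 41 51 62 68 70 69 69 70 72 71 70
scene .50 164 165 171 174 173 170 164 160 159 159 160 160 159 159 160 159 157 154 152 155 163 170 171 165 151 139 135 133 133 127 113 92 74 64 60 64 89 134 168
scene .56 164 165 172 175 174 171 164 160 159 158 160 160 159 159 160 159 156 154 152 152 153 156 164 172 169 158 143 132 128 129 126 116 98 78 64 58 61 79 118
{'time_s': 12.6167, 'position': [0.5602, -0.0862, 0.0562], 'tcp_rot': [0.6705, 0.7419, -0.0009, 0.0001], 'contact_force': [-1.4891, -5.3511, 2.3267], 'gripper_width': 0.039, 'grasp_force': 10.8714}
```

The pad is moving about 1.4 mm for about 2.6 mm of plate motion, so compression is only about 2–3 mm so far. Completing this stroke, which is safe.

```bash
python3 -m creep '[{"xyz":[0,0,0],"turn":[0,0,0],"claw":0.59},{"xyz":[0,0,0],"turn":[0,0,0],"claw":0.59},{"xyz":[0,0,0],"turn":[0,0,0],"claw":0.59},{"xyz":[0,0,0],"turn":[0,0,0],"claw":0.59}]';python3 -m creep '[{"xyz":[0,0,0],"turn":[0,0,0],"claw":1},{"xyz":[0,0,0],"turn":[0,0,0],"claw":1},{"xyz":[0,0,0],"turn":[0,0,0],"claw":1},{"xyz":[0,0,0],"turn":[0,0,0],"claw":1},{"xyz":[0,0,0],"turn":[0,0,0],"claw":1}]'
python3 - <<'E'
from prof import *
g=grab('top');np.save('/tmp/sq3.npy',g['img']);n=grab('scene')['img']
print('s',*(S*1000).astype(int))
print('top',*prof(g['img'],t,.089,lat));print('scene',*prof(n,s,.088,lat*1.3))
# tin motion: fixed-patch shift of teal centroid
for i in(np.load('/tmp/sq2.npy'),t['img'],g['img']):
    m=cv2.inRange(cv2.cvtColor(i,cv2.COLOR_RGB2HSV),(80,90,60),(98,255,255))[190:230,195:245]; print(np.argwhere(m).mean(0))
E
```

```text
time_s: 12.95
position: [0.5602, -0.0862, 0.0562]
tcp_rot: [0.67, 0.742, -0.001, 0.0]
contact_force: [-2.1, -4.4, 2.0]
gripper_width: 0.0365
grasp_force: 10.9
time_s: 13.37
position: [0.5602, -0.0862, 0.0562]
tcp_rot: [0.67, 0.742, -0.001, 0.0]
contact_force: [-3.1, -4.5, 2.1]
gripper_width: 0.0338
grasp_force: 30.0
s -32 -30 -28 -26 -24 -22 -20 -18 -16 -14 -12 -10 -8 -6 -4 -2 0 2 4 6 8 10 12 14 16 18 20 22 24 26 28 30 32 34 36 38 40 42 44
top 185 176 170 175 178 178 181 184 182 181 178 175 169 155 136 121 119 133 140 140 142 147 155 158 145 129 107 82 57 38 25 20 22 26 28 30 48 75 108
scene 164 166 172 175 174 171 165 161 159 159 159 159 158 159 160 160 157 154 152 152 151 150 153 161 169 170 158 142 130 127 126 125 118 101 80 65 58 60 80
[16.70740741 22.52962963]
[16.67636364 21.88727273]
[16.86988848 21.13011152]
```

The tin centroid has shifted about 4.6 mm, so the column is being slid towards the fixed jaw and the pad is only lightly loaded (force flat at 10.9 N). One more stroke is needed, squeezed gradually while I watch the force.

```bash
python3 -m creep '[{"xyz":[0,0,0],"turn":[0,0,0],"claw":0},{"xyz":[0,0,0],"turn":[0,0,0],"claw":0},{"xyz":[0,0,0],"turn":[0,0,0],"claw":0},{"xyz":[0,0,0],"turn":[0,0,0],"claw":0},{"xyz":[0,0,0],"turn":[0,0,0],"claw":0}]'; python3 -m creep '[{"xyz":[0,0,0],"turn":[0,0,0],"claw":0},{"xyz":[0,0,0],"turn":[0,0,0],"claw":0},{"xyz":[0,0,0],"turn":[0,0,0],"claw":0}]'; python3 -m creep '[{"xyz":[0,0,0],"turn":[0,0,0],"claw":0.4},{"xyz":[0,0,0],"turn":[0,0,0],"claw":0.4},{"xyz":[0,0,0],"turn":[0,0,0],"claw":0.4},{"xyz":[0,0,0],"turn":[0,0,0],"claw":0.4},{"xyz":[0,0,0],"turn":[0,0,0],"claw":0.4}]'; python3 -m creep '[{"xyz":[0,0,0],"turn":[0,0,0],"claw":0.4},{"xyz":[0,0,0],"turn":[0,0,0],"claw":0.4},{"xyz":[0,0,0],"turn":[0,0,0],"claw":0.4}]'; python3 -m creep '[{"xyz":[0,0,0],"turn":[0,0,0],"claw":0.45},{"xyz":[0,0,0],"turn":[0,0,0],"claw":0.45},{"xyz":[0,0,0],"turn":[0,0,0],"claw":0.45},{"xyz":[0,0,0],"turn":[0,0,0],"claw":0.45}]'; python3 -m creep '[{"xyz":[0,0,0],"turn":[0,0,0],"claw":0.5},{"xyz":[0,0,0],"turn":[0,0,0],"claw":0.5},{"xyz":[0,0,0],"turn":[0,0,0],"claw":0.5},{"xyz":[0,0,0],"turn":[0,0,0],"claw":0.5}]'
python3 - <<'E'
from prof import *
g=grab('top');n=grab('scene')['img'];S=S
print('s',*(S*1000).astype(int))
print('top',*prof(g['img'],t,.089,lat));print('scene',*prof(n,s,.088,lat*1.3))
for i in(g['img'],):
    m=cv2.inRange(cv2.cvtColor(i,cv2.COLOR_RGB2HSV),(80,90,60),(98,255,255))[190:230,195:245]; print(np.argwhere(m).mean(0))
E
```

```text
time_s: 13.88
position: [0.5612, -0.0842, 0.0564]
tcp_rot: [0.67, 0.742, 0.001, 0.0]
contact_force: [0.0, 0.1, 0.2]
gripper_width: 0.0653
grasp_force: 0.0
time_s: 14.13
position: [0.5609, -0.0848, 0.0563]
tcp_rot: [0.67, 0.742, 0.0, 0.0]
contact_force: [1.1, 0.3, 0.3]
gripper_width: 0.0849
grasp_force: 0.0
time_s: 14.55
position: [0.5601, -0.0855, 0.0562]
tcp_rot: [0.67, 0.742, -0.001, -0.0]
contact_force: [-1.7, -1.8, 1.8]
gripper_width: 0.0561
grasp_force: 9.1
time_s: 14.8
position: [0.5602, -0.0857, 0.0562]
tcp_rot: [0.67, 0.742, -0.001, -0.0]
contact_force: [-3.6, -3.0, 2.6]
gripper_width: 0.0532
grasp_force: 9.4
time_s: 15.13
position: [0.5602, -0.0859, 0.0562]
tcp_rot: [0.67, 0.742, -0.001, -0.0]
contact_force: [-2.6, -4.3, 2.3]
gripper_width: 0.0485
grasp_force: 9.4
time_s: 15.47
position: [0.5602, -0.0862, 0.0562]
tcp_rot: [0.67, 0.742, -0.001, 0.0]
contact_force: [-2.5, -4.4, 2.1]
gripper_width: 0.0442
grasp_force: 14.1
s -32 -30 -28 -26 -24 -22 -20 -18 -16 -14 -12 -10 -8 -6 -4 -2 0 2 4 6 8 10 12 14 16 18 20 22 24 26 28 30 32 34 36 38 40 42 44
top 180 171 167 173 177 179 181 183 183 183 181 180 180 181 179 166 148 131 121 124 133 136 127 115 113 112 110 96 73 51 33 23 19 20 23 26 32 47 73
scene 164 165 172 175 174 170 164 160 159 159 160 159 158 159 160 159 157 154 152 152 151 149 148 147 147 149 158 163 159 144 128 121 117 109 91 72 63 60 65
[16.81884058 20.82246377]
```

The force has jumped to 14.1 N and the pad-to-plate spacing has dropped from about 25.7 to 17 mm, with the pad nearly stationary. One small increment to centre the margin.

```bash
python3 -m creep '[{"xyz":[0,0,0],"turn":[0,0,0],"claw":0.53},{"xyz":[0,0,0],"turn":[0,0,0],"claw":0.53},{"xyz":[0,0,0],"turn":[0,0,0],"claw":0.53},{"xyz":[0,0,0],"turn":[0,0,0],"claw":0.53},{"xyz":[0,0,0],"turn":[0,0,0],"claw":0.53}]'
python3 - <<'E'
from prof import *
g=grab('top');print('top',*prof(g['img'],t,.089,lat));n=grab('scene')['img'];print('scene',*prof(n,s,.088,lat*1.3))
m=cv2.inRange(cv2.cvtColor(g['img'],cv2.COLOR_RGB2HSV),(80,90,60),(98,255,255)); m[:190]=0;m[230:]=0;m[:,:195]=0;m[:,245:]=0
P=np.argwhere(m);print(P.mean(0),cv2.minAreaRect((ray(g,P[:,::-1],.0885)[:,:2]*1000).astype(np.float32)));st()
E
```

```text
time_s: 15.98
position: [0.5602, -0.0862, 0.0562]
tcp_rot: [0.67, 0.742, -0.001, 0.0]
contact_force: [-2.6, -4.5, 2.3]
gripper_width: 0.0418
grasp_force: 17.6
top 186 182 177 172 171 173 179 187 185 181 179 179 181 181 181 175 162 145 127 117 125 135 133 124 115 110 107 94 73 50 32 24 21 20 23 26 34 49 73
scene 163 165 171 175 174 170 164 160 158 158 160 160 159 159 160 159 156 154 152 152 151 149 148 147 146 146 151 156 158 151 137 125 118 108 91 73 63 59 64
[206.84229391 215.97491039] ((534.9287109375, 153.39971923828125), (95.56324768066406, 50.24811553955078), 88.79884338378906)
{'time_s': 16.0833, 'position': [0.5602, -0.0862, 0.0562], 'tcp_rot': [0.6704, 0.742, -0.0009, 0.0001], 'contact_force': [-2.9914, -4.3659, 2.007], 'gripper_width': 0.0417, 'grasp_force': 17.611}
```

The pad has stopped moving, compression is about 5–10 mm (well inside 3.2–17), and the finger force is steady at 17.6 N. Handing in while holding.

```bash
python3 -c "
from plant import ticket
print(ticket.hand_in())"
```

```text
the job is handed in; nothing more can be done
None
```

I laid the loose tin flush on the column and ratcheted the clamp shut, then handed the job in at about 16 s with the handles still held squeezed; by my image estimate the pad is pushed back 5–10 mm. The hand-in gave no verdict, the pad slid the column about 5–6 mm along the bed before it gripped, and I viewed 11 pictures, one over the limit of 10.

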